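# Jack the compressor frame and gauge the gap under its foot

## Robot

A 7-joint arm with a two-finger parallel gripper is mounted at the origin on the work surface. World frame = base frame: x ahead of the robot, y to its left, z up, the work surface at z = 0. Lengths are in m, angles in rad, forces in N, time in s.
With the tool pointing down it reaches from about 0.425 to 0.875 m from the base axis. Payload 4.7 kg.
Tool frame: the origin (TCP) lies on the centre line of the jaws, within the pads' length; the fingertips stand 14 mm ahead of it and the grasp point (between the pads) lies 5 mm behind it; z points along the fingers, y is the direction in which the jaws open and shut (so a half turn about z gives the same grasp; the last joint's range is limited). The gripper opens to 87 mm and grips with 3 to 60 N. Pads are 19 mm wide; open, the fingers measure 117 mm over their backs; the gripper's body (75 mm by 190 mm) begins 51 mm behind the grasp point.
Start: joints at [1.312, 0.321, -0.07, 1.45, 0.023, 1.371, -0.057], TCP at [0.175, -0.626, 0.237] pointing down, gripper open.
Joint ranges: [-2.86, 2.86], [-0.3, 2.09], [-1.38, 1.24], [0.06, 2.45], [-1.56, 4.7], [0.09, 2.05], [-2.69, 2.69]. Speed limits (rad/s): [2.57, 2.57, 3.14, 3.14, 3.14, 3.14, 3.14].

## Interface

Orientations are given as a rotation vector (axis times angle).
In Python, from bench import ctrl gives the robot as it stands. The module is installed in compiled form; this text tells all that it offers.
- The arm moves only by the tool step_arm, never from a script. Its argument "plan" is a list of rows, each a list of 3 entries, a list of its own where there are three numbers: the turn, a rotation vector about the tool's x, y, z in rad, then the shift along the tool's x, y, z in m, then the closure in counts, from 0 (fully open) to 255 (shut). In form: [[[rx, ry, rz], [x, y, z], hand], ...]. A call has exactly 10 rows; each row is the pose to reach, as a shift and turn from the pose commanded when the call began, along the tool's axes at that moment; what a row does not reach only later rows make up. A row lasts 1/8 s, in which the tool goes at most 62.5 mm and 10.7 degrees, less where a joint would pass 70% of its speed; a pose out of reach is approached as far as the arm can. A call with a gripper value outside its range is refused whole. The fingers move at their own pace and stop on an object; "squeeze" is the grip in N (left out, the last holds). Time passes only in rows, so rows that repeat a pose let the fingers close, or fill a call up. It gives the time, the measured TCP pose, the force and the opening at its end, in the units of the state.
- ctrl.get_state(): the state, without advancing time (a new reading comes with each control period).
- ctrl.get_image(name): name is "scene" or "top" or "wrist"; returns the picture (400x640x3 uint8, red, green, blue); there is no depth.
- ctrl.calibration(name): a dict with "fov_y" (degrees; the focal length in pixels is half the picture's height over the tangent of half this angle, whatever the lens; pixels are square), "cx", "cy" (the principal point, pixels), "rvec" (rotation vector, rad) and "tvec" (3), from world to camera coordinates, as OpenCV has them. Camera axes: x right, y down, z forward; pixel columns grow to the right and rows downward; lengths in m; the calibration is good to about 2 mm. A picture is of the moment at which its call begins: read the wrist's pose just before it. calibration takes no time and is no camera call; for the wrist camera it gives the pose at the moment of the call.
- ctrl.close_job(): hands the job in, once; it reports no verdict.
Trained networks look in the newest picture that a camera, given by its name, has taken for a name from the list of things; names that differ only in an ending like _2 or _b are one class to them, and where a whole thing is asked for, a point or a joint stands for the part that bears it (a point fixed in the world has none). Each returns a list of dicts, best first, with "score" (0 to 1); they miss things now and then, are a little off and sometimes report something else, mostly with a low value. They report only what shows in the picture. A call takes as long as a camera call. They do not tell look-alikes from the thing itself.
- ctrl.cut_out(camera, label): "pixels" (400x640 bool, what is visible of it) and "rect" ([left, top, width, height] in pixels, round what is visible of it).
The state is a dict: "time": time; "joint_positions": joint angles; "qd": joint speeds; "joint_torque": joint torques, N m; "position": TCP position; "tool_rot": TCP orientation; "ft_force": force on the tool from outside, world axes, zero at the start; "torque": the same for the moment, N m; "grip_width": opening from 0.0 (shut) to 1.0 (fully open).
Only numpy, scipy, OpenCV 4.12 (cv2) and the standard library are available. Lean on these libraries where they do the work, as an engineer would, in place of code of your own. Each camera call takes 0.05 s, during which the arm holds its last target.

## Task

Give the toe jack three full strokes, pressing its lever right down and letting it spring right back up each time, so that the foot of the compressor frame is lifted clear. Then take the taper gauge by its grip, lay the blade flat on the sole plate and slide it straight in under the middle of the foot plate until it just drags snugly between the two plates, without forcing it. Finish like that, still gripping the gauge and holding it snug at that depth so that it can be read; leave the other things on the bench where they are.

Things in the scene. Friction and masses are not known exactly. Their poses are not given: they have to be found in the camera images.
- rig: Fixed set: grey hydraulic toe jack (sleeve 68 mm across, 142 tall) and rear pivots of the 270 mm wide grey frame with its black compressor (315 mm high). Origin on the bench right below the middle of the foot plate's front edge. Axes: z up; +y = in under foot and frame, the way the blade goes; the jack stands 150 mm to the -x side, its lever pointing to -y.
- lever_pivot (a point): Pivot of the jack's pump lever, 75 mm above the bench; in the rig's frame at x -150, y -85 mm. Axes as the rig's. The lever turns about this point's x axis.
- lever (a joint): Pump lever angle, rad: 0 = fully up (0.5 above level, pointing along the rig's -y), 0.6 = down on its stop (0.1 below level). A spring brings it back up; pressing it takes about 3 to 12 N at the grip, then a firm stop. A one-way valve keeps the lift: each stroke right down adds 2 mm; the lever must come up to under 0.1 before the next stroke bites.
- lever_grip (a point): Middle of the flat top face of the lever's black rubber grip, 235 mm from the pivot along the lever and 12 mm above its centre line; moves with the lever. The grip is 28 mm wide, 24 thick, 110 long (along the lever). Axes: x across the lever, -y out along it, z out of its top.
- toe (a joint): How far the jack's toe has risen, m: 0 at the start, 0.002 per full stroke, 0.006 after three. The toe lifts the front channel of the compressor frame through a rubber pad.
- foot: Foot plate, plain steel 60 mm wide, 8 thick, sticking out 55 mm to -y from the front channel of the grey compressor frame. Origin: middle of its lower front edge; axes as the rig's. Its underside is the top of the gap, open to -y and the sides: 0.5 to 4 mm at first, about 7.6 to 11.2 mm after three strokes (2.4 each). The jack's rubber pad lets it yield upward about 1 mm per 10 N.
- sole: Sole plate under the foot: fixed plain steel block 60 mm wide (x), reaching from 100 mm in front of the foot's edge (-y) to 55 mm behind it (+y), free room beyond. Origin at its underside, right below the foot's front edge; axes as the rig's.
- sole_top (a point): Point on the sole plate's flat top right below the foot plate's front edge: the lower face of the gap, 26.5 to 30 mm above the bench.
- gauge: Taper gauge, 0.17 kg, lying flat: steel wedge blade 20 mm wide, 150 long, flat below, growing evenly from 3 mm thick at the tip to 15 mm at the grip; grey grip 70 long, 22 wide, 30 tall. Origin under the grip's middle on the flat underside; +x to the tip, z up; blade from 35 to 185 mm. Friction about 0.6: drag in the gap is about 1.3 times the squeeze.
- spanner: Bystander: open-ended spanner, steel, 190 mm long, lying. Origin at the middle of its underside.
- driver: Bystander: screwdriver with black handle, 200 mm long, lying. Origin at the middle of its underside.
- elbow: Bystander: copper pipe elbow, about 60 x 50 x 24 mm, lying. Origin under one leg.
- coupling: Bystander: copper pipe coupling, a short tube 34 mm across and 30 mm tall, on end. Origin at the middle of its underside.
- spray: Bystander: white bottle with black cap, 68 mm across, 190 mm tall, standing. Origin at the middle of its underside.
- carton: Bystander: small cardboard carton 100 x 140 x 70 mm. Origin at the middle of its underside.
- tin: Bystander: round aluminium tin, 72 mm across, 52 mm tall. Origin at the middle of its underside.
Things that resemble listed ones, but are neither listed nor needed, are in the scene too. What is shaped like the gauge but green is not meant.

How it is judged:
On the way, in this order (a step that is already met when the one before it is completed fails the run):
1. first full stroke: lever down, toe up 2 mm, lever back up (value of joint toe between 0.0013 and 0.0026 m and value of joint lever below 0.1 rad), for 0.1 s.
2. second full stroke, lever back up (value of joint toe between 0.0033 and 0.0046 m and value of joint lever below 0.1 rad), for 0.1 s.
3. third full stroke, lever back up (value of joint toe between 0.0053 and 0.0066 m and value of joint lever below 0.1 rad), for 0.1 s.
4. the gauge is gripped and in the gap, dragging between foot plate and sole plate (contact force between gauge and foot between 1.5 and 15 N and contact force between gauge and sole above 1.5 N and y of gauge in the frame of sole above -0.155 m and x of gauge in the frame of sole between -0.025 and 0.025 m and angle between gauge's own z axis and vertical below 0.06 rad and angle between the x axis of gauge and the y axis of sole, either way round below 0.2 rad and contact force between the fingers and gauge above 3 N and linear speed of gauge below 0.01 m/s), for 0.3 s.
At the end, for the whole second after the job is handed in: Toe raised by three strokes (5.3 to 6.6 mm), lever up (under 0.1 rad). Gauge gripped (over 3 N), still, flat (0.06 rad) on the sole plate (over 1.5 N), straight in (0.2 rad, 25 mm), tip 30 mm or more past the foot edge (gauge origin within 155 mm of it), pressing on the foot plate with 1.5 to 15 N (all of step 3 and all of step 4); the arm keeps its last pose, push and grip.
It fails at once if the gauge is forced: more than 25 N between blade and foot plate (contact force between gauge and foot above 25 N).
It fails at once if the jack is pumped further than three strokes (value of joint toe above 0.0072 m).
It fails at once if another thing on the bench is pushed more than 40 mm out of its place (distance of any of spanner, driver, elbow, coupling, spray, carton, tin from where it was at the start of the episode above 0.04 m).
It also fails if it takes over 72 s, if anything falls off the work surface, if the arm or the gripper's body presses on something with over 40 N, if the wrist force passes 120 N, or if a joint passes its speed limit or range.

## Working session

There is one attempt and no reset: what is moved stays moved. The work goes in short steps, Python scripts to look and compute and a tool call to move; the robot and the scene stay as the last step left them, time stands still between calls to the robot, and variables do not carry over. Pictures are saved under pics/ and viewed, and the job is handed in when it is done.

Besides the shell and the picture viewer there is one more tool, called after "Emit:" as name(argument=value, ...), one argument or row to a line, values as JSON. step_arm: Moves the arm, as the interface text tells. Its arguments: {"type":"object","properties":{"plan":{"type":"array"},"squeeze":{"type":"number"}},"required":["plan"]}

```bash
mkdir -p pics; ls; python3 - <<'E'
from bench import ctrl
import cv2
for n in ["scene","top","wrist"]:
    im=ctrl.get_image(n); cv2.imwrite(f"pics/{n}0.png",im[:,:,::-1]); c=ctrl.calibration(n); print(n,c)
print(ctrl.get_state())
E
```

```text
pics
scene {'fov_y': 43.64354293245806, 'cx': 313.26221208653163, 'cy': 197.15503732355904, 'rvec': array([ 1.24156005,  2.03874453, -1.14806482]), 'tvec': array([ 0.35058133, -0.0954951 ,  1.74989362])}
top {'fov_y': 45.61797359401695, 'cx': 321.6612928599126, 'cy': 194.31158044429125, 'rvec': array([ 2.12629271, -2.14392909,  0.16302568]), 'tvec': array([-0.10304474,  0.50289823,  1.68676503])}
wrist {'fov_y': 61.17047418664949, 'cx': 316.85131997212676, 'cy': 204.39002076033887, 'rvec': array([-2.3265324 ,  1.76269516,  0.24036412]), 'tvec': array([-0.64954073, -0.03285609,  0.38993472])}
{'time': 0.15, 'joint_positions': array([ 1.3120696 ,  0.32163844, -0.0700824 ,  1.4513516 ,  0.02263709,
        1.37081846, -0.05688816]), 'qd': array([-5.94529940e-04, -1.29524751e-03, -1.91706472e-03, -4.18280082e-03,
       -3.50518067e-04, -7.84206127e-05,  1.23258607e-04]), 'joint_torque': array([-2.19640378e-04, -4.91795468e+01, -4.04228512e-01, -3.12879217e+01,
       -6.36777515e-02,  4.04398574e-02,  9.53897074e-05]), 'position': array([ 0.17498475, -0.62560427,  0.23574371]), 'tool_rot': array([-3.11101705e+00, -4.27100496e-01,  4.94673274e-04]), 'ft_force': array([-0.28338417, -0.11767548, -0.24592482]), 'torque': array([0.02476964, 0.01627814, 0.02129079]), 'grip_width': 1.0029918161699787}
```

View pics/scene0.png

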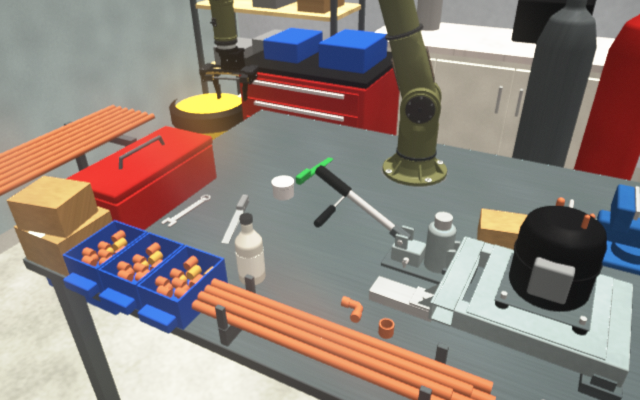

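View pics/top0.png

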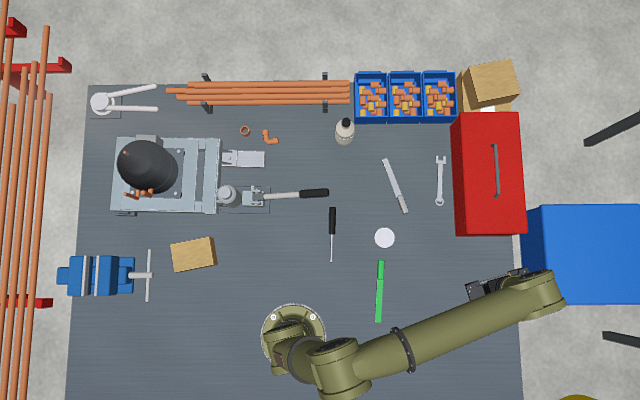

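View pics/wrist0.png

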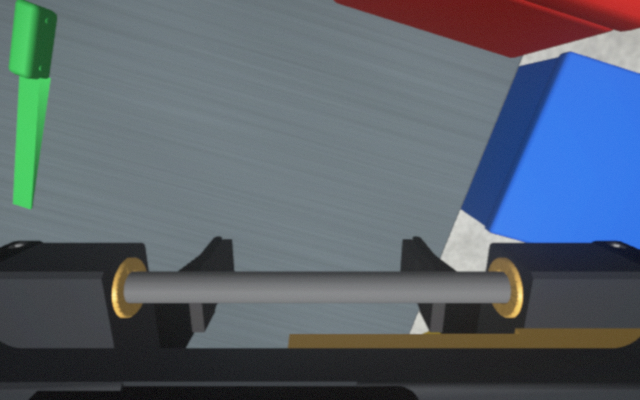

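```bash
cat > h.py <<'E'
from bench import ctrl
import numpy as np, cv2
from scipy.spatial.transform import Rotation as R
def cam(n):
    c=ctrl.calibration(n); f=200/np.tan(np.radians(c['fov_y'])/2)
    return np.array([[f,0,c['cx']],[0,f,c['cy']],[0,0,1]]),R.from_rotvec(c['rvec']).as_matrix(),np.array(c['tvec'])
def onplane(n,uv,z,C=None):
    K,Rm,t=C or cam(n); uv=np.atleast_2d(uv).astype(float)
    d=(Rm.T@np.linalg.inv(K)@np.c_[uv,np.ones(len(uv))].T).T; o=-Rm.T@t
    return o+d*((z-o[2])/d[:,2])[:,None]
def proj(n,P,C=None):
    K,Rm,t=C or cam(n); p=(K@(Rm@np.atleast_2d(P).T+t[:,None])).T
    return p[:,:2]/p[:,2:]
def tri(obs):
    # obs: list of (cam,uv)
    A=[];b=[]
    for n,uv in obs:
        K,Rm,t=cam(n); d=Rm.T@np.linalg.inv(K)@np.array([*uv,1.]);d/=np.linalg.norm(d);o=-Rm.T@t
        M=np.eye(3)-np.outer(d,d);A.append(M);b.append(M@o)
    x=np.linalg.lstsq(np.vstack(A),np.hstack(b),rcond=None)[0]
    return x
def save(n,name,crop=None,k=1):
    im=ctrl.get_image(n)[:,:,::-1]
    if crop: l,t,w,h=crop; im=im[t:t+h,l:l+w]
    cv2.imwrite("pics/"+name,cv2.resize(im,None,fx=k,fy=k,interpolation=cv2.INTER_CUBIC))
E
python3 - <<'E'
from h import *
for n in ["top","scene"]:
  ctrl.get_image(n)
  for l in ["gauge","lever_grip","lever_pivot","foot","sole","spray","tin","driver","elbow","coupling","spanner"]:
    for d in ctrl.cut_out(n,l)[:3]:
        v,u=np.nonzero(d['pixels']); 
        r=cv2.minAreaRect(np.c_[u,v].astype(np.float32))
        print(n,l,round(d['score'],2),d['rect'],[np.round(x,1) for x in r], np.round(onplane(n,[u.mean(),v.mean()],0.0)[0],3))
save("top","topA.png",(190,110,200,140),4)
save("scene","sceneA.png",(290,150,200,180),4)
save("top","topB.png",(340,130,130,120),5)
E
```

```text
top gauge 0.87 [375.7, 261.6, 8.7, 58.4] [array([378.7, 291. ]), array([ 7.4, 62.1]), np.float64(2.6)] [ 0.156 -0.31   0.   ]
top gauge 0.69 [381.8, 161.3, 26.8, 50.8] [array([394.2, 185.7]), array([58.7,  8.3]), np.float64(66.8)] [ 0.535 -0.38   0.   ]
top lever_grip 0.91 [252.1, 186.2, 76.4, 12.6] [array([290.1, 195.2]), array([ 9.6, 76.5]), np.float64(85.9)] [0.509 0.002 0.   ]
top lever_pivot 0.68 [108.5, 135.4, 221.3, 80.3] [array([219. , 174.5]), array([ 81., 218.]), np.float64(90.0)] [0.572 0.408 0.   ]
top lever_pivot 0.48 [170.5, 238.0, 44.1, 38.8] [array([193.3, 254.3]), array([30.2, 44.4]), np.float64(80.0)] [0.291 0.363 0.   ]
top foot 0.46 [221.0, 148.9, 18.0, 19.2] [array([229. , 157.5]), array([15., 14.]), np.float64(90.0)] [0.653 0.237 0.   ]
top sole 0.72 [236.0, 152.3, 26.9, 19.0] [array([250.5, 159.5]), array([17., 27.]), np.float64(90.0)] [0.643 0.16  0.   ]
top sole 0.57 [168.3, 232.7, 45.8, 42.6] [array([193. , 253.5]), array([31.7, 45.3]), np.float64(80.2)] [0.291 0.363 0.   ]
top spray 0.92 [333.3, 117.7, 22.6, 29.2] [array([344. , 131.5]), array([27., 18.]), 
[... 2154 characters left out ...]
9.2]), array([34.7, 49.9]), np.float64(6.9)] [0.399 0.207 0.   ]
scene tin 0.93 [270.8, 176.2, 25.4, 24.2] [array([282., 188.]), array([24., 22.]), np.float64(90.0)] [ 0.308 -0.349  0.   ]
scene driver 0.66 [314.8, 198.4, 31.2, 30.6] [array([328.5, 212. ]), array([ 9.2, 38.9]), np.float64(45.0)] [ 0.386 -0.148  0.   ]
scene elbow 0.74 [340.4, 296.7, 24.5, 26.1] [array([353.6, 308.4]), array([27.4, 16.3]), np.float64(61.9)] [0.716 0.089 0.   ]
scene coupling 0.75 [380.3, 319.8, 14.0, 19.8] [array([386., 329.]), array([18., 14.]), np.float64(90.0)] [0.74 0.18 0.  ]
scene spanner 0.7 [162.8, 196.0, 46.2, 28.7] [array([186.5, 210.8]), array([ 8. , 52.7]), np.float64(56.3)] [ 0.56  -0.546 -0.   ]
```

```bash
ls pics
```

```text
scene0.png
sceneA.png
top0.png
topA.png
topB.png
wrist0.png
```

View pics/topA.png

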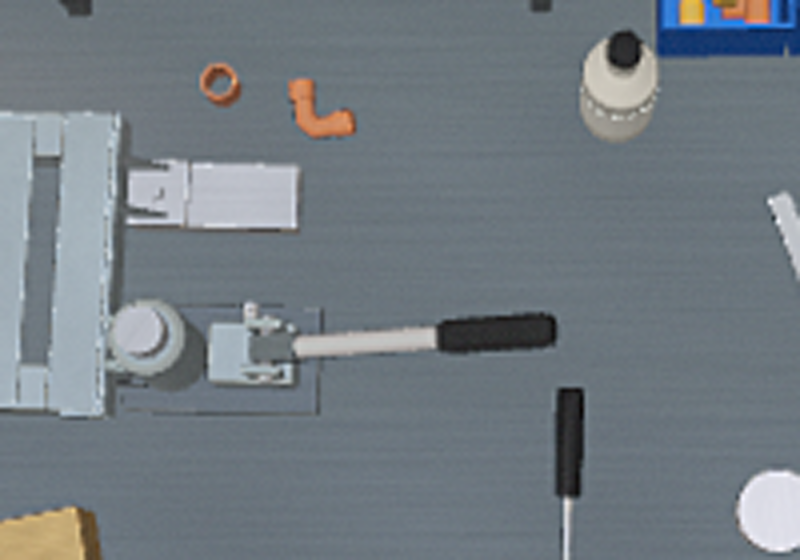

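View pics/sceneA.png

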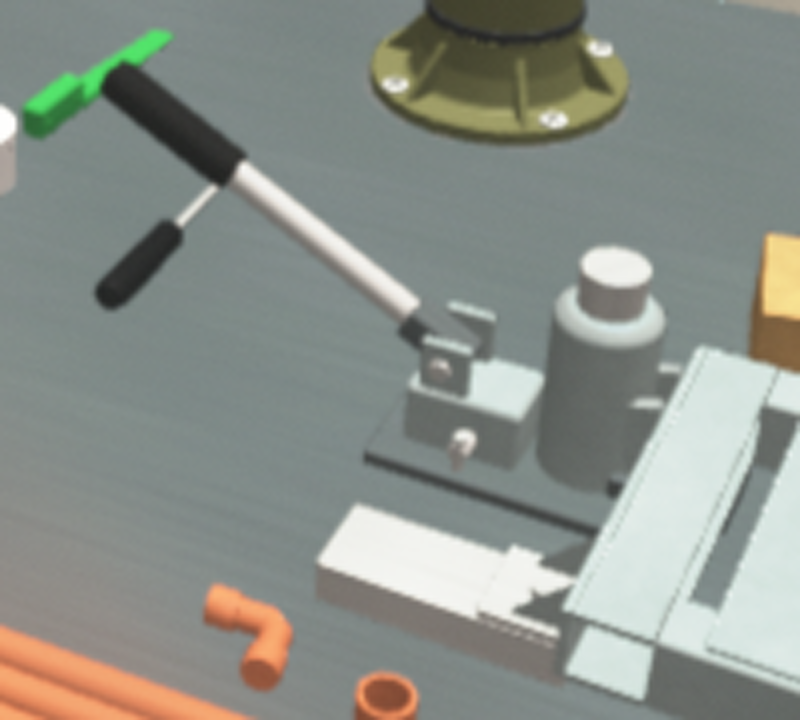

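View pics/topB.png

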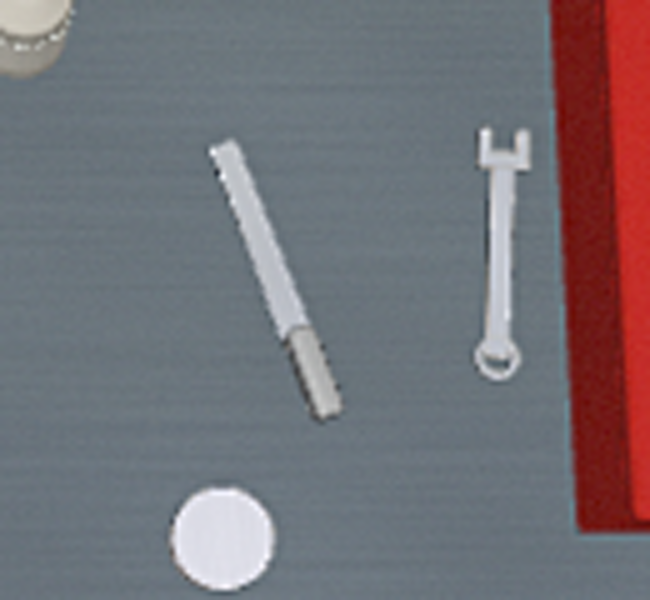

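```bash
python3 - <<'E'
from h import *
# sole corners in top image (crop/4)
f=lambda u,v:(190+u/4,110+v/4)
so=np.array([f(299,166),f(299,230),f(187,163),f(187,230)])
print("sole/foot front",onplane("top",so[:2],.028).round(4),onplane("top",so[2:],.04).round(4))
# scene checks
g=lambda u,v:(290+u/4,150+v/4)
print("scene sole corner near-robot/front", onplane("scene",[g(357,505),g(318,560)],.028).round(4), "foot front", onplane("scene",[g(517,545),g(478,608)],.038).round(4))
# pivot
print("pivot tri", tri([("top",f(270,346)),("scene",g(455,345))]))
# grip ends triangulated
print("grip out",tri([("top",f(550,330)),("scene",g(117,78))]).round(4),"grip in",tri([("top",f(440,335)),("scene",g(230,170))]).round(4))
h=lambda u,v:(340+u/5,130+v/5)
ga=np.array([h(228,148),h(333,412)])
print("gauge tip,(z3mm) end(z30mm)",onplane("top",ga[:1],.003).round(4),onplane("top",ga[1:],.03).round(4), "gripjoint",onplane("top",[h(300,330)],.03).round(4))
s=ctrl.get_state(); Rt=R.from_rotvec(s['tool_rot']).as_matrix(); K,Rm,t=cam("wrist")
print("tool axes\n",Rt.round(3),"\ncam in tool",(Rt.T@(-Rm.T@t-s['position'])).round(3),"cam axes in tool\n",(Rt.T@Rm.T).round(2))
E
```

```text
sole/foot front [[0.6668 0.1029 0.028 ]
 [0.6061 0.1023 0.028 ]] [[0.6676 0.2048 0.04  ]
 [0.6044 0.2035 0.04  ]]
scene sole corner near-robot/front [[0.6099 0.1113 0.028 ]
 [0.6667 0.1088 0.028 ]] foot front [[0.6119 0.2129 0.038 ]
 [0.6731 0.2094 0.038 ]]
pivot tri [0.48919882 0.12456263 0.07528736]
grip out [ 0.4794 -0.1244  0.2079] grip in [ 0.4848 -0.0349  0.1627]
gauge tip,(z3mm) end(z30mm) [[ 0.6376 -0.3477  0.003 ]] [[ 0.4345 -0.4144  0.03  ]] gripjoint [[ 0.4948 -0.3926  0.03  ]]
tool axes
 [[ 0.963  0.269 -0.   ]
 [ 0.269 -0.963 -0.   ]
 [-0.     0.    -1.   ]] 
cam in tool [ 0.073  0.    -0.148] cam axes in tool
 [[ 0.   -0.96 -0.27]
 [ 1.    0.   -0.  ]
 [ 0.   -0.27  0.96]]
```

Emit:
step_arm(
  plan=[
    [[0,0,0],[0.04,-0.04,-0.034],255],
    [[0,0,0],[0.09,-0.09,-0.034],255],
    [[0,0,0],[0.135,-0.135,-0.034],255],
    [[0,0,0],[0.18,-0.18,-0.034],255],
    [[0,0,0],[0.225,-0.225,-0.034],255],
    [[0,0,0],[0.27,-0.27,-0.034],255],
    [[0,0,0],[0.315,-0.315,-0.034],255],
    [[0,0,0],[0.36,-0.36,-0.034],255],
    [[0,0,0],[0.405,-0.405,-0.034],255],
    [[0,0,0],[0.439,-0.437,-0.034],255],
  ],
  squeeze=20,
)

```text
time: 2.75
position: [0.4791, -0.088, 0.271]
tool_rot: [3.111, 0.426, 0.002]
ft_force: [1.1, -1.3, -0.3]
grip_width: 0.018
```

```bash
python3 - <<'E'
from h import *
save("wrist","w1.png"); save("scene","s1.png",(250,100,300,225),2)
p=lambda s,a:None
# predicted grip top middle
print(proj("wrist",[[.481,-.0755,.198]]), proj("scene",[[.481,-.0755,.198]]), ctrl.get_state()['position'])
E
```

```text
[[307.90815239 218.78224108]] [[334.24153424 176.87075255]] [ 0.48106345 -0.08167025  0.27126333]
```

View pics/w1.png

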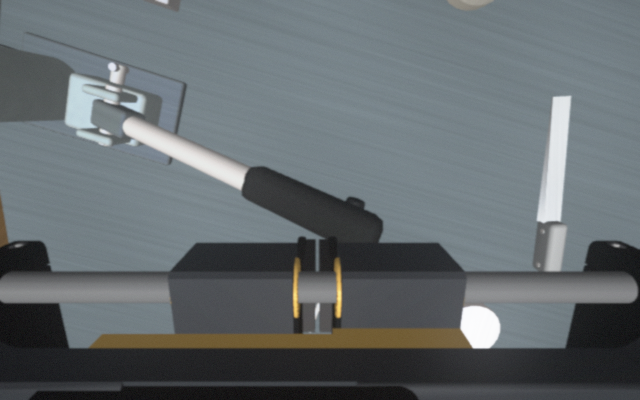

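View pics/s1.png

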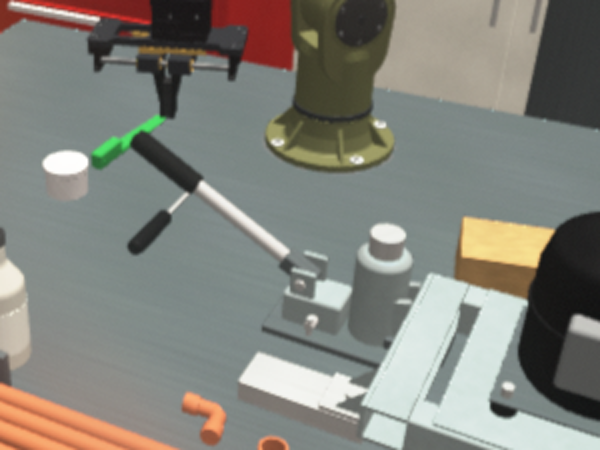

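```bash
python3 - <<'E'
from h import *
s=ctrl.get_state();print(s['position'])
for d in ctrl.cut_out("wrist","lever_grip")[:2]:
    v,u=np.nonzero(d['pixels']); print(d['score'],d['rect'],u.mean(),v.mean())
# grip near/inner end middle and centre line
for uv,z in [((250,183),.165+.0),((313,207),.19),((128,125),.075+.03),((118,122),.1)]:
    print(uv,onplane("wrist",[uv],z).round(4))
for q in [(.0),]:
  P=[]
  for psi in (-.06,-.03,0,):
    for sdist in (.05,.18,.235,.29):
      P.append([.4885+np.sin(psi)*sdist*-np.cos(.5)*-1, .1246-sdist*np.cos(.5)*np.cos(psi), .075+sdist*np.sin(.5)])
  print(proj("wrist",P).round(0).reshape(3,4,2).tolist())
E
```

```text
[ 0.48106345 -0.08167025  0.27126333]
0.79 [87.9, 97.8, 298.0, 146.0] 248.08816017979365 179.03606088466645
0.5 [0.0, 45.0, 75.9, 76.8] 31.830922047074065 86.16108831785792
(250, 183) [[ 0.4844 -0.0316  0.165 ]]
(313, 207) [[ 0.4864 -0.0814  0.19  ]]
(128, 125) [[0.4906 0.0947 0.105 ]]
(118, 122) [[0.4898 0.1064 0.1   ]]
[[[146.0, 134.0], [251.0, 189.0], [309.0, 219.0], [378.0, 255.0]], [[146.0, 133.0], [253.0, 183.0], [312.0, 211.0], [382.0, 245.0]], [[146.0, 131.0], [254.0, 178.0], [314.0, 203.0], [386.0, 234.0]]]
```

Emit:
step_arm(
  plan=[
    [[0,0,0],[0.004,0,0.03],255],
    [[0,0,0],[0.004,0.001,0.055],255],
    [[0,0,0],[0.004,0.002,0.075],255],
    [[0,0,0],[0.003,0.004,0.095],255],
    [[0,0,0],[0.003,0.006,0.115],255],
    [[0,0,0],[0.002,0.008,0.135],255],
    [[0,0,0],[0.001,0.01,0.15],255],
    [[0,0,0],[0.001,0.012,0.165],255],
    [[0,0,0],[0,0.012,0.177],255],
    [[0,0,0],[0,0.012,0.184],255],
  ],
)

```text
time: 4.15
position: [0.4835, -0.106, 0.0885]
tool_rot: [3.107, 0.421, 0.006]
ft_force: [0.1, -3.5, 10.4]
grip_width: 0.006
```

```bash
python3 - <<'E'
from h import *
print({k:np.round(v,3) for k,v in ctrl.get_state().items()})
save("wrist","w2.png"); save("scene","s2.png",(250,100,300,225),2)
print({k:np.round(v,3) for k,v in ctrl.get_state().items() if k in('position','ft_force')})
E
```

```text
{'time': np.float64(4.15), 'joint_positions': array([ 0.749,  0.165, -0.629,  1.986,  0.119,  1.019, -1.237]), 'qd': array([-0.023,  0.074,  0.008,  0.044,  0.06 , -0.101, -0.051]), 'joint_torque': array([ -2.118, -26.211,  -4.57 , -21.926,  -1.47 ,   0.063,   0.051]), 'position': array([ 0.483, -0.106,  0.089]), 'tool_rot': array([3.107, 0.421, 0.006]), 'ft_force': array([ 0.113, -3.537, 10.373]), 'torque': array([-0.999,  0.012, -0.017]), 'grip_width': np.float64(0.006)}
{'position': array([ 0.483, -0.106,  0.088]), 'ft_force': array([ 0.409, -4.492,  9.526])}
```

View pics/s2.png

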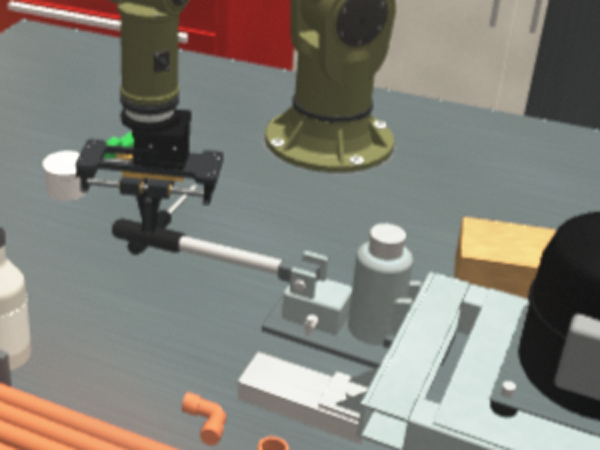

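View pics/w2.png

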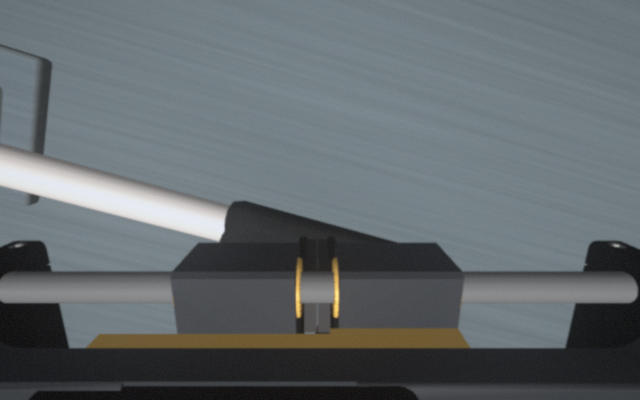

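Emit:
step_arm(
  plan=[
    [[0,0,0],[0,0,0.002],255],
    [[0,0,0],[0,0,0.004],255],
    [[0,0,0],[0,0,0.006],255],
    [[0,0,0],[0,0,0.008],255],
    [[0,0,0],[0,0,0.009],255],
    [[0,0,0],[0,0,0.01],255],
    [[0,0,0],[0,0,0.011],255],
    [[0,0,0],[0,0,0.012],255],
    [[0,0,0],[0,0,0.012],255],
    [[0,0,0],[0,0,0.012],255],
  ],
)

```text
time: 5.5
position: [0.4835, -0.1058, 0.0784]
tool_rot: [3.107, 0.421, 0.005]
ft_force: [-5.2, -3.4, 21.0]
grip_width: 0.004
```

Emit:
step_arm(
  plan=[
    [[0,0,0],[0,0,0.003],255],
    [[0,0,0],[0,0,0.004],255],
    [[0,0,0],[0,0,-0.01],255],
    [[0,0,0],[0.001,-0.004,-0.05],255],
    [[0,0,0],[0.002,-0.008,-0.09],255],
    [[0,0,0],[0.003,-0.011,-0.13],255],
    [[0,0,0],[0.003,-0.011,-0.16],255],
    [[0,0,0],[0.003,-0.011,-0.175],255],
    [[0,0,0],[0.003,-0.011,-0.175],255],
    [[0,0,0],[0.003,-0.011,-0.175],255],
  ],
)

```text
time: 6.75
position: [0.4807, -0.0903, 0.248]
tool_rot: [-3.112, -0.426, 0.004]
ft_force: [0.3, -0.3, -0.1]
grip_width: 0.002
```

```bash
python3 - <<'E'
from h import *
save("scene","s3.png",(250,100,300,225),2); save("scene","s3b.png",(360,260,100,75),8)
print({k:np.round(v,3) for k,v in ctrl.get_state().items() if k in('position','ft_force')})
E
```

```text
{'position': array([ 0.481, -0.09 ,  0.248]), 'ft_force': array([-0.419,  0.407, -0.68 ])}
```

View pics/s3.png

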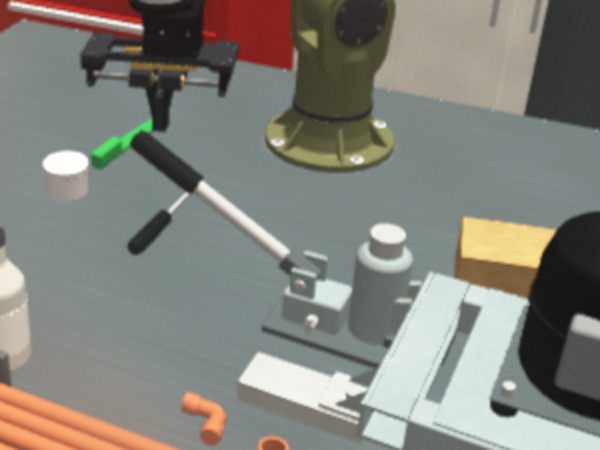

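View pics/s3b.png

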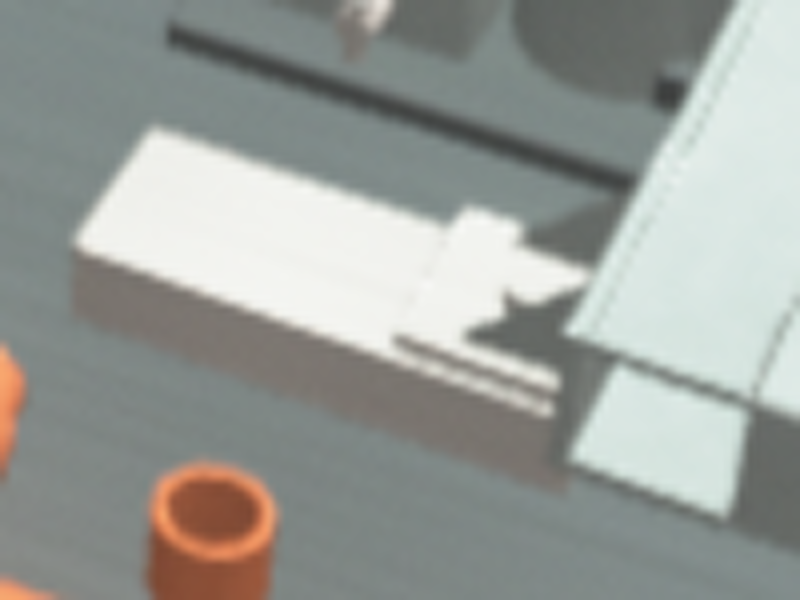

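Emit:
step_arm(
  plan=[
    [[0,0,0],[0,0,0.03],255],
    [[0,0,0],[0,0.002,0.055],255],
    [[0,0,0],[-0.001,0.004,0.08],255],
    [[0,0,0],[-0.002,0.007,0.105],255],
    [[0,0,0],[-0.003,0.009,0.13],255],
    [[0,0,0],[-0.003,0.011,0.15],255],
    [[0,0,0],[-0.003,0.011,0.165],255],
    [[0,0,0],[-0.003,0.011,0.173],255],
    [[0,0,0],[-0.003,0.011,0.178],255],
    [[0,0,0],[-0.003,0.011,0.179],255],
  ],
)

```text
time: 8.1
position: [0.4829, -0.1042, 0.078]
tool_rot: [3.106, 0.424, -0.003]
ft_force: [-23.1, -0.5, 66.4]
grip_width: 0.008
```

Emit:
step_arm(
  plan=[
    [[0,0,0],[0,0,0],255],
    [[0,0,0],[0,0,0],255],
    [[0,0,0],[0,0,-0.02],255],
    [[0,0,0],[0.001,-0.004,-0.06],255],
    [[0,0,0],[0.002,-0.008,-0.1],255],
    [[0,0,0],[0.003,-0.011,-0.14],255],
    [[0,0,0],[0.003,-0.011,-0.17],255],
    [[0,0,0],[0.003,-0.011,-0.179],255],
    [[0,0,0],[0.003,-0.011,-0.179],255],
    [[0,0,0],[0.003,-0.011,-0.179],255],
  ],
)

```text
time: 9.35
position: [0.4806, -0.0899, 0.2477]
tool_rot: [-3.111, -0.427, 0.004]
ft_force: [-0.2, 0.1, -0.4]
grip_width: 0.004
```

```bash
python3 - <<'E'
from h import *
save("scene","s4b.png",(360,260,100,75),8)
print({k:np.round(v,3) for k,v in ctrl.get_state().items() if k in('position','ft_force')})
E
```

```text
{'position': array([ 0.481, -0.09 ,  0.248]), 'ft_force': array([-0.04 ,  1.133, -0.048])}
```

View pics/s4b.png

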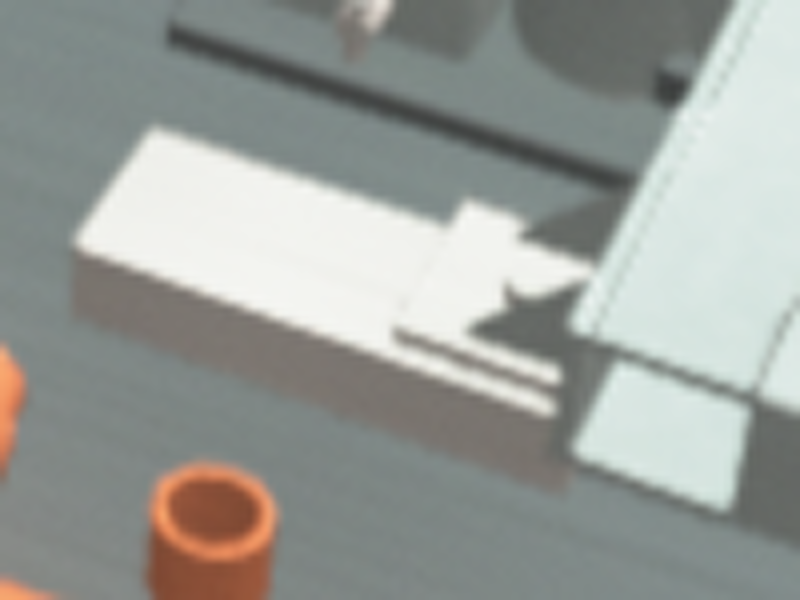

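Emit:
step_arm(
  plan=[
    [[0,0,0],[0,0,0.03],255],
    [[0,0,0],[0,0.002,0.055],255],
    [[0,0,0],[-0.001,0.004,0.08],255],
    [[0,0,0],[-0.002,0.007,0.105],255],
    [[0,0,0],[-0.003,0.009,0.13],255],
    [[0,0,0],[-0.003,0.011,0.15],255],
    [[0,0,0],[-0.003,0.011,0.165],255],
    [[0,0,0],[-0.003,0.011,0.172],255],
    [[0,0,0],[-0.003,0.011,0.176],255],
    [[0,0,0],[-0.003,0.011,0.178],255],
  ],
)

```text
time: 10.65
position: [0.4828, -0.1041, 0.078]
tool_rot: [3.107, 0.424, -0.003]
ft_force: [-21.7, -1.2, 65.4]
grip_width: 0.009
```

Emit:
step_arm(
  plan=[
    [[0,0,0],[0,0,0],255],
    [[0,0,0],[0,0,0],255],
    [[0,0,0],[0,0,-0.02],255],
    [[0,0,0],[0.001,-0.004,-0.06],255],
    [[0,0,0],[0.002,-0.008,-0.1],255],
    [[0,0,0],[0.003,-0.011,-0.14],255],
    [[0,0,0],[0.003,-0.011,-0.17],255],
    [[0,0,0],[0.003,-0.011,-0.178],255],
    [[0,0,0],[0.003,-0.011,-0.178],255],
    [[0,0,0],[0.003,-0.011,-0.178],255],
  ],
)

```text
time: 11.9
position: [0.4806, -0.0899, 0.2477]
tool_rot: [-3.111, -0.427, 0.004]
ft_force: [-0.1, 0.3, 0.1]
grip_width: 0.005
```

```bash
python3 - <<'E'
from h import *
save("scene","s5b.png",(360,260,100,75),8)
s=ctrl.get_state();print({k:np.round(v,4) for k,v in s.items() if k in('position','ft_force','tool_rot')})
E
```

```text
{'position': array([ 0.4807, -0.0899,  0.2478]), 'tool_rot': array([-3.1111, -0.4268,  0.0041]), 'ft_force': array([-0.1014,  0.34  ,  0.5921])}
```

View pics/s5b.png

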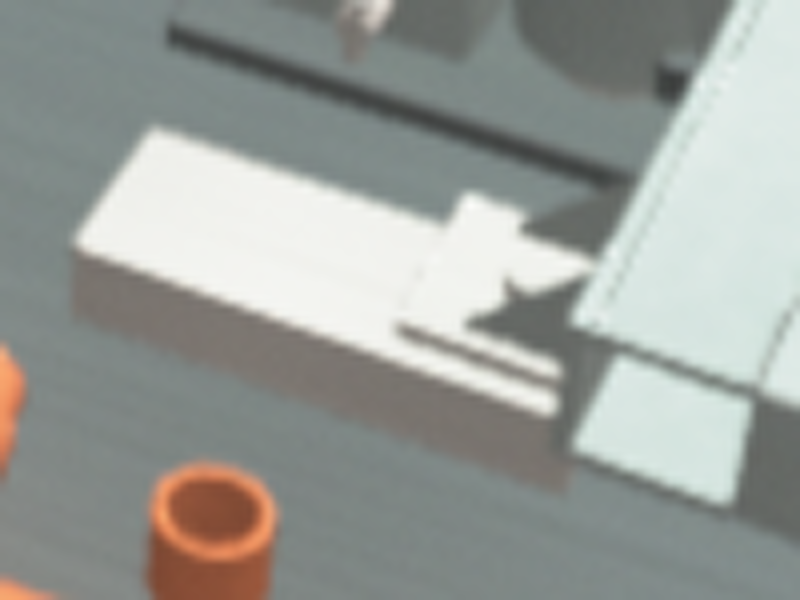

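Emit:
step_arm(
  plan=[
    [[0,0,0],[0,0,-0.03],255],
    [[0,0,0],[-0.01,0.03,-0.03],255],
    [[0,0,0],[-0.025,0.08,-0.03],255],
    [[0,0,0],[-0.04,0.125,-0.03],255],
    [[0,0,0],[-0.055,0.17,-0.02],200],
    [[0,0,0],[-0.07,0.215,0.01],100],
    [[0,0,0],[-0.085,0.26,0.04],60],
    [[0,0,0],[-0.096,0.298,0.07],60],
    [[0,0,0],[-0.096,0.298,0.09],60],
    [[0,0,0],[-0.096,0.298,0.09],60],
  ],
)

```text
time: 13.2
position: [0.4684, -0.4009, 0.1566]
tool_rot: [-3.107, -0.427, 0.005]
ft_force: [0.7, 0.4, 0.3]
grip_width: 0.608
```

```bash
python3 - <<'E'
from h import *
s=ctrl.get_state();print({k:np.round(v,4) for k,v in s.items() if k in('position','ft_force','tool_rot','grip_width')})
save("wrist","w6.png")
for d in ctrl.cut_out("wrist","gauge")[:2]:
    v,u=np.nonzero(d['pixels']); print(d['score'],d['rect'],cv2.minAreaRect(np.c_[u,v].astype(np.float32)))
E
```

```text
{'position': array([ 0.4684, -0.4009,  0.1566]), 'tool_rot': array([-3.1073, -0.4275,  0.0046]), 'ft_force': array([0.6919, 0.4248, 0.3129]), 'grip_width': np.float64(0.6077)}
0.67 [294.9, 0.0, 36.6, 238.6] ((312.810546875, 118.38302612304688), (238.3655548095703, 27.42057228088379), 87.1014175415039)
```

View pics/w6.png

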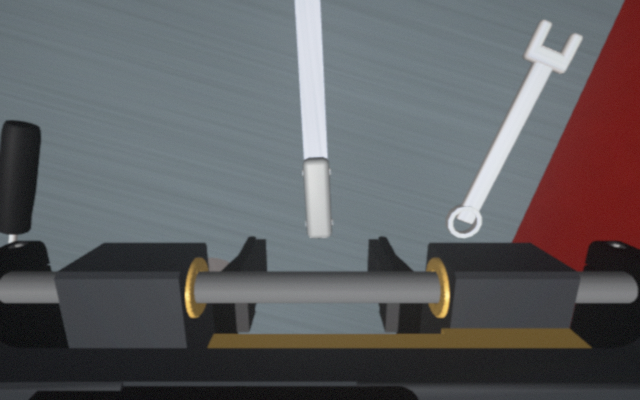

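```bash
python3 - <<'E'
from h import *
a=onplane("wrist",[(315.5,161)],.03)[0];b=onplane("wrist",[(318.5,236)],.03)[0]
tip=onplane("wrist",[(309,5)],.012)[0]
s=ctrl.get_state();Rt=R.from_rotvec(s['tool_rot']).as_matrix()
print(a,b,np.linalg.norm(a-b),"mid",(a+b)/2,"hd",np.degrees(np.arctan2(*(a-b)[1::-1])), "hd tip",np.degrees(np.arctan2(*(tip-b)[1::-1])))
print("tool hd",np.degrees(np.arctan2(*Rt[:2,0][::-1])),"shift tool",Rt.T@((a+b)/2-s['position']),Rt)
print(proj("wrist",[s['position']]))
# camera height/tip check
print(proj("top",[a,b]))
E
```

```text
[ 0.5020182  -0.39138631  0.03      ] [ 0.43955045 -0.41173515  0.03      ] 0.06569851494596969 mid [ 0.47078432 -0.40156073  0.03      ] hd 18.042999218604027 hd tip 18.162086066822376
tool hd 15.762094587012344 shift tool [0.00026666 0.00046111 0.12996562] [[ 9.62397734e-01  2.71643763e-01  5.18065159e-04]
 [ 2.71643557e-01 -9.62397833e-01  4.34909056e-04]
 [ 6.16725119e-04 -2.77826427e-04 -9.99999771e-01]]
[[316.13338231 268.6365695 ]]
[[399.60390695 194.05665985]
 [405.80180377 211.01565221]]
```

Emit:
step_arm(
  plan=[
    [[0,0,-0.04],[0,0,0.04],60],
    [[0,0,-0.04],[0,0,0.08],60],
    [[0,0,-0.04],[0,0,0.11],60],
    [[0,0,-0.04],[0,0,0.125],60],
    [[0,0,-0.04],[0,0,0.137],60],
    [[0,0,-0.04],[0,0,0.137],60],
    [[0,0,-0.04],[0,0,0.137],255],
    [[0,0,-0.04],[0,0,0.137],255],
    [[0,0,-0.04],[0,0,0.137],255],
    [[0,0,-0.04],[0,0,0.137],255],
  ],
  squeeze=40,
)

```text
time: 14.55
position: [0.4695, -0.403, 0.0228]
tool_rot: [3.103, 0.489, 0.0]
ft_force: [-0.1, -0.4, -0.1]
grip_width: 0.397
```

```bash
python3 - <<'E'
from h import *
s=ctrl.get_state();print({k:np.round(v,4) for k,v in s.items() if k in('position','ft_force','tool_rot','grip_width')})
save("wrist","w7.png")
E
```

```text
{'position': array([ 0.4695, -0.403 ,  0.0228]), 'tool_rot': array([3.1029e+00, 4.8900e-01, 4.0000e-04]), 'ft_force': array([-0.0823, -0.4437, -0.0919]), 'grip_width': np.float64(0.3972)}
```

View pics/w7.png

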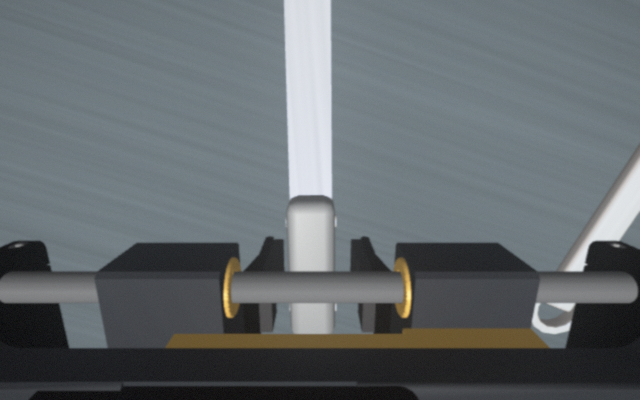

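Emit:
step_arm(
  plan=[
    [[0,0,0],[0,0,0.004],130],
    [[0,0,0],[0,0,0.004],150],
    [[0,0,0],[0,0,0.004],255],
    [[0,0,0],[0,0,0.004],255],
    [[0,0,0],[0,0,0.004],255],
    [[0,0,0],[0,0,0.004],255],
    [[0,0,0],[0,0,0.004],255],
    [[0,0,0],[0,0,0.004],255],
    [[0,0,0],[0,0,0.004],255],
    [[0,0,0],[0,0,0.004],255],
  ],
)

```text
time: 15.85
position: [0.4694, -0.4027, 0.0185]
tool_rot: [-3.103, -0.489, 0.0]
ft_force: [0.5, 0.6, -0.1]
grip_width: 0.252
```

```bash
python3 - <<'E'
from h import *
s=ctrl.get_state();print({k:np.round(v,4) for k,v in s.items() if k in('position','ft_force','tool_rot','grip_width')})
save("wrist","w8.png")
E
```

```text
{'position': array([ 0.4694, -0.4027,  0.0185]), 'tool_rot': array([-3.1032e+00, -4.8940e-01,  1.0000e-04]), 'ft_force': array([ 0.5268,  0.5873, -0.1112]), 'grip_width': np.float64(0.2518)}
```

View pics/w8.png

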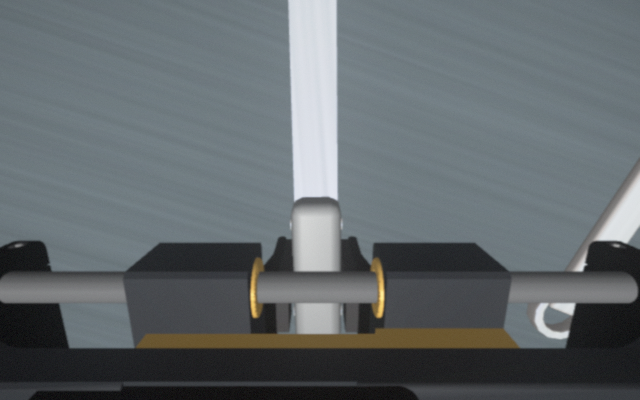

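Emit:
step_arm(
  plan=[
    [[0,0,0],[0,0,-0.03],255],
    [[0,0,-0.1],[0,0,-0.07],255],
    [[0,0,-0.25],[0,0,-0.11],255],
    [[0,0,-0.4],[0,0,-0.15],255],
    [[0,0,-0.55],[0,0,-0.19],255],
    [[0,0,-0.7],[0,0,-0.23],255],
    [[0,0,-0.85],[0,0,-0.26],255],
    [[0,0,-1.0],[0,0,-0.28],255],
    [[0,0,-1.15],[0,0,-0.28],255],
    [[0,0,-1.232],[0,0,-0.28],255],
  ],
)

```text
time: 17.15
position: [0.4693, -0.4031, 0.2986]
tool_rot: [2.247, 2.195, -0.001]
ft_force: [-0.4, -1.1, -2.4]
grip_width: 0.248
```

```bash
python3 - <<'E'
from h import *
s=ctrl.get_state();print({k:np.round(v,4) for k,v in s.items() if k in('position','ft_force','tool_rot','grip_width','joint_positions')})
save("wrist","w9.png");save("scene","s9.png")
print("spray base",onplane("scene",[(252,282)],0))
Rt=R.from_rotvec(s['tool_rot']).as_matrix();print(Rt.round(3),np.degrees(np.arctan2(Rt[1,0],Rt[0,0])))
E
```

```text
{'joint_positions': array([ 1.1625,  0.2871, -0.6212,  1.4203,  0.1668,  1.4863,  0.5238]), 'position': array([ 0.4693, -0.4031,  0.2986]), 'tool_rot': array([ 2.2465e+00,  2.1952e+00, -8.0000e-04]), 'ft_force': array([-0.4257, -1.0556, -2.4415]), 'grip_width': np.float64(0.2478)}
spray base [[ 0.74417783 -0.17869059  0.        ]]
[[ 0.023  1.     0.   ]
 [ 1.    -0.023 -0.001]
 [-0.001  0.    -1.   ]] 88.67575074810728
```

View pics/w9.png

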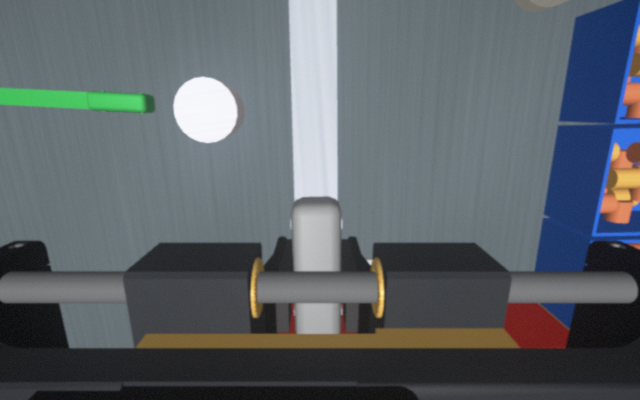

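View pics/s9.png

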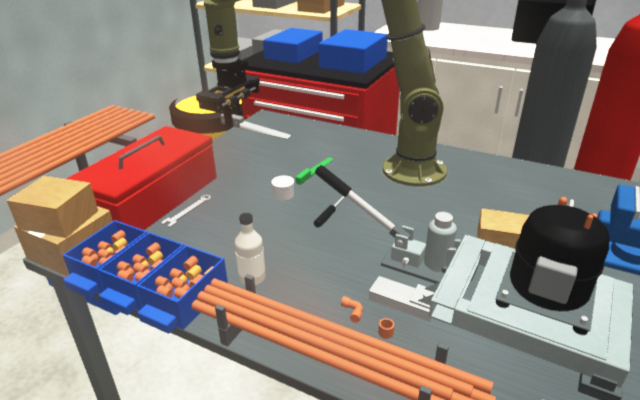

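Emit:
step_arm(
  plan=[
    [[0,0,0],[0.03,0.012,0],255],
    [[0,0,0],[0.08,0.03,0],255],
    [[0,0,0],[0.13,0.05,0],255],
    [[0,0,0],[0.18,0.07,0],255],
    [[0,0,0],[0.23,0.09,0],255],
    [[0,0,0],[0.28,0.11,0],255],
    [[0,0,0],[0.33,0.13,0],255],
    [[0,0,0],[0.375,0.147,0],255],
    [[0,0,0],[0.395,0.158,0],255],
    [[0,0,0],[0.395,0.158,0],255],
  ],
)

```text
time: 18.5
position: [0.6378, -0.0093, 0.2981]
tool_rot: [-2.246, -2.195, -0.001]
ft_force: [-1.6, -0.4, -2.5]
grip_width: 0.247
```

```bash
python3 - <<'E'
from h import *
s=ctrl.get_state();print({k:np.round(v,4) for k,v in s.items() if k in('position','ft_force','tool_rot','grip_width','joint_positions')})
save("wrist","w10.png");save("scene","s10.png",(300,100,240,240),2.5)
E
```

```text
{'joint_positions': array([ 0.5826,  0.3769, -0.8165,  1.3645,  0.2707,  1.5148, -0.2361]), 'position': array([ 0.6378, -0.0093,  0.2981]), 'tool_rot': array([-2.2460e+00, -2.1949e+00, -7.0000e-04]), 'ft_force': array([-1.6006, -0.3584, -2.5093]), 'grip_width': np.float64(0.2474)}
```

View pics/w10.png

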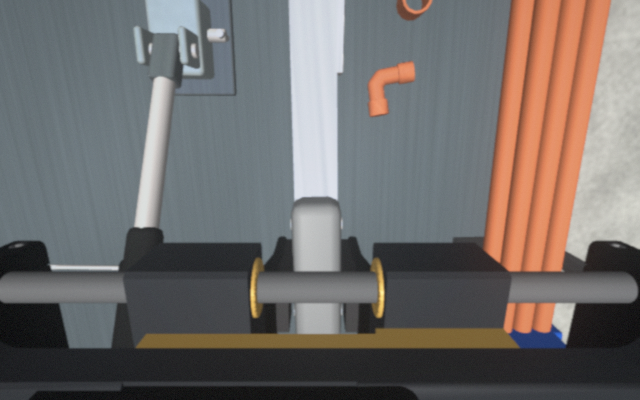

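View pics/s10.png

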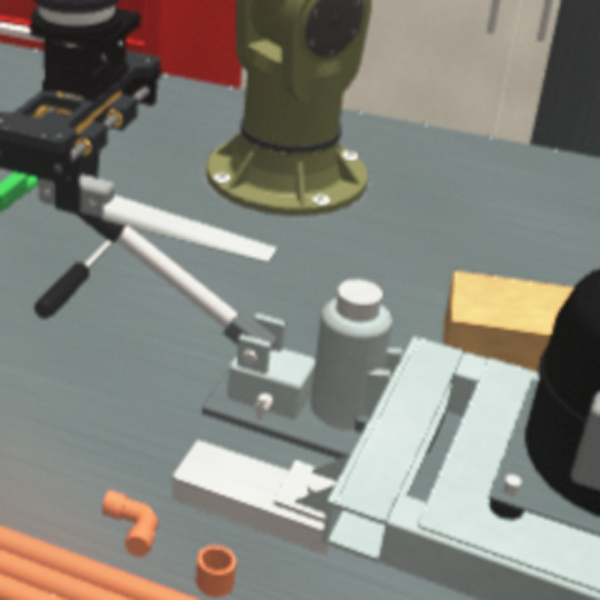

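```bash
python3 - <<'E'
from h import *
print(onplane("wrist",[(342,72),(343,10)],.028).round(4))
s=ctrl.get_state(); Rt=R.from_rotvec(s['tool_rot']).as_matrix(); P=s['position']
# expected gauge tip/grip corners in wrist to check hold
for x in (.035,.1): print(proj("wrist",[P+Rt@[x,-.01,0],P+Rt@[x,.01,0]]).round(0).tolist())
E
```

```text
[[0.6695 0.1017 0.028 ]
 [0.6711 0.1659 0.028 ]]
[[294.0, 197.0], [339.0, 197.0]]
[[292.0, 39.0], [342.0, 39.0]]
```

Emit:
step_arm(
  plan=[
    [[0,0,0],[0,0,0.03],255],
    [[0,0,0],[0,0,0.06],255],
    [[0,0,0],[0,0,0.09],255],
    [[0,0,0],[0,0,0.12],255],
    [[0,0,0],[0,0,0.15],255],
    [[0,0,0],[0,0,0.18],255],
    [[0,0,0],[0,0,0.205],255],
    [[0,0,0],[0,0,0.225],255],
    [[0,0,0],[0,0,0.235],255],
    [[0,0,0],[0,0,0.24],255],
  ],
)

```text
time: 19.85
position: [0.6377, -0.0125, 0.0584]
tool_rot: [2.251, 2.191, -0.0]
ft_force: [-0.6, 0.6, -1.5]
grip_width: 0.253
```

```bash
python3 - <<'E'
from h import *
s=ctrl.get_state();print({k:np.round(v,4) for k,v in s.items() if k in('position','ft_force','tool_rot','grip_width')})
save("wrist","w11.png");save("scene","s11.png",(330,200,160,120),5);save("top","t11.png",(190,110,160,120),5)
E
```

```text
{'position': array([ 0.6377, -0.0125,  0.0584]), 'tool_rot': array([ 2.2507e+00,  2.1914e+00, -1.0000e-04]), 'ft_force': array([-0.6191,  0.6219, -1.5199]), 'grip_width': np.float64(0.2525)}
```

View pics/w11.png

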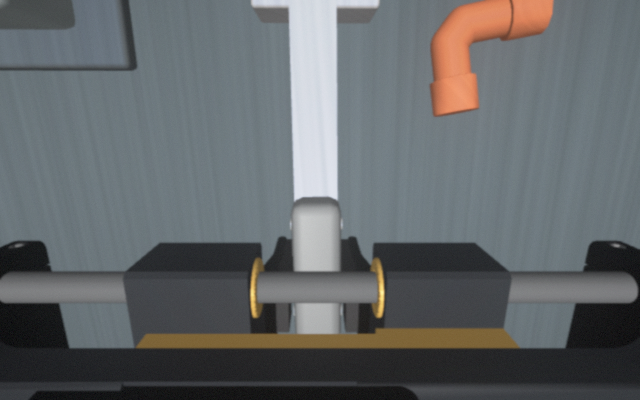

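View pics/s11.png

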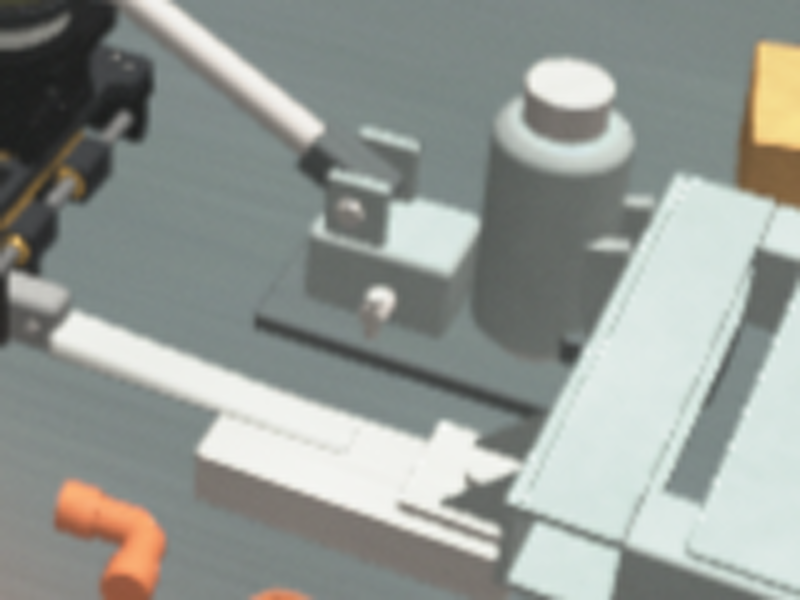

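View pics/t11.png

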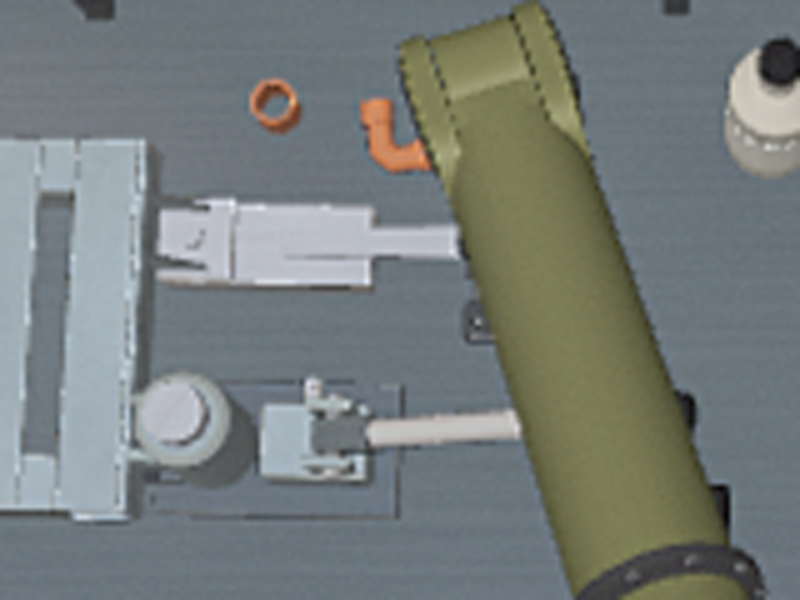

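Emit:
step_arm(
  plan=[
    [[0,0,0],[0.002,0,0.002],255],
    [[0,0,0],[0.005,0,0.004],255],
    [[0,0,0],[0.008,0,0.006],255],
    [[0,0,0],[0.01,0,0.007],255],
    [[0,0,0],[0.01,0,0.008],255],
    [[0,0,0],[0.01,0,0.009],255],
    [[0,0,0],[0.01,0,0.0095],255],
    [[0,0,0],[0.01,0,0.01],255],
    [[0,0,0],[0.01,0,0.01],255],
    [[0,0,0],[0.01,0,0.01],255],
  ],
)

```text
time: 21.25
position: [0.6379, -0.0021, 0.0486]
tool_rot: [2.25, 2.192, -0.0]
ft_force: [0.3, -1.0, -1.9]
grip_width: 0.253
```

Emit:
step_arm(
  plan=[
    [[0,0,0],[0,0,0.0005],255],
    [[0,0,0],[0,0,0.0005],255],
    [[0,0,0],[0,0,0.001],255],
    [[0,0,0],[0,0,0.001],255],
    [[0,0,0],[0,0,0.001],255],
    [[0,0,0],[0,0,0.001],255],
    [[0,0,0],[0,0,0.001],255],
    [[0,0,0],[0,0,0.001],255],
    [[0,0,0],[0,0,0.001],255],
    [[0,0,0],[0,0,0.001],255],
  ],
)

```text
time: 22.5
position: [0.638, -0.0022, 0.0476]
tool_rot: [2.25, 2.192, -0.0]
ft_force: [-0.2, -1.1, 0.8]
grip_width: 0.25
```

Emit:
step_arm(
  plan=[
    [[0,0,0],[0,0,0.0005],255],
    [[0,0,0],[0,0,0.001],255],
    [[0,0,0],[0,0,0.001],255],
    [[0,0,0],[0,0,0.001],255],
    [[0,0,0],[0,0,0.001],255],
    [[0,0,0],[0,0,0.001],255],
    [[0,0,0],[0,0,0.001],255],
    [[0,0,0],[0,0,0.001],255],
    [[0,0,0],[0,0,0.001],255],
    [[0,0,0],[0,0,0.001],255],
  ],
)

```text
time: 23.75
position: [0.6378, -0.0019, 0.0465]
tool_rot: [-2.25, -2.193, 0.0]
ft_force: [-1.5, -0.5, 2.7]
grip_width: 0.249
```

```bash
python3 - <<'E'
from h import *
s=ctrl.get_state();print({k:np.round(v,4) for k,v in s.items() if k in('position','ft_force','torque','tool_rot','grip_width')})
save("scene","s12.png",(330,200,160,120),5)
s=ctrl.get_state();print({k:np.round(v,4) for k,v in s.items() if k in('ft_force','torque')})
E
```

```text
{'position': array([ 0.6378, -0.0019,  0.0465]), 'tool_rot': array([-2.2499e+00, -2.1925e+00,  1.0000e-04]), 'ft_force': array([-1.456 , -0.5435,  2.7309]), 'torque': array([0.074 , 0.387 , 0.2443]), 'grip_width': np.float64(0.2491)}
{'ft_force': array([-1.7901, -0.6654,  2.0199]), 'torque': array([0.0607, 0.3861, 0.2206])}
```

View pics/s12.png

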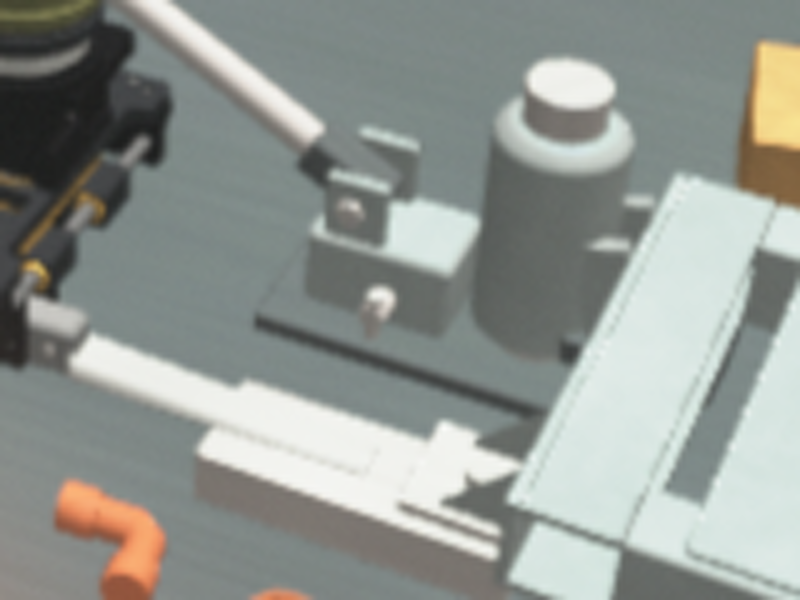

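Emit:
step_arm(
  plan=[
    [[0,0,0],[0.005,0,0],255],
    [[0,0,0],[0.012,0,0],255],
    [[0,0,0],[0.02,0,0],255],
    [[0,0,0],[0.028,0,0],255],
    [[0,0,0],[0.036,0,0],255],
    [[0,0,0],[0.044,0,0],255],
    [[0,0,0],[0.052,0,0],255],
    [[0,0,0],[0.058,0,0],255],
    [[0,0,0],[0.06,0,0],255],
    [[0,0,0],[0.06,0,0],255],
  ],
)

```text
time: 25.05
position: [0.6402, 0.0578, 0.0475]
tool_rot: [2.249, 2.191, 0.001]
ft_force: [-0.4, -4.1, 7.7]
grip_width: 0.249
```

```bash
python3 - <<'E'
from h import *
s=ctrl.get_state();print({k:np.round(v,4) for k,v in s.items() if k in('position','ft_force','torque','tool_rot','grip_width')})
save("scene","s13.png",(330,200,160,120),5);save("wrist","w13.png")
s=ctrl.get_state();print({k:np.round(v,4) for k,v in s.items() if k in('ft_force','torque')})
E
```

```text
{'position': array([0.6402, 0.0578, 0.0475]), 'tool_rot': array([2.2486e+00, 2.1911e+00, 5.0000e-04]), 'ft_force': array([-0.3879, -4.098 ,  7.663 ]), 'torque': array([-0.6023, -0.0933, -0.0108]), 'grip_width': np.float64(0.2491)}
{'ft_force': array([-0.2756, -4.2128,  7.2057]), 'torque': array([-0.5892, -0.034 ,  0.0687])}
```

View pics/s13.png

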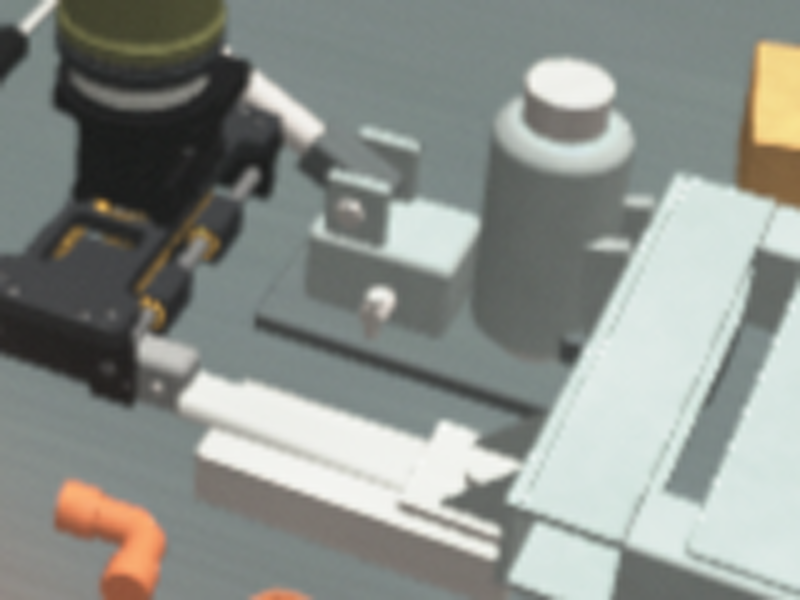

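View pics/w13.png

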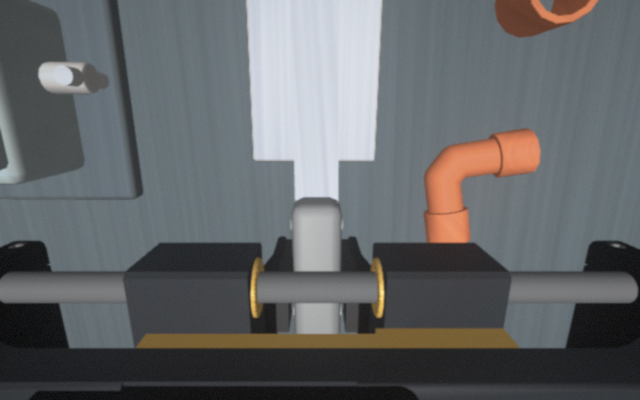

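Emit:
step_arm(
  plan=[
    [[0,0,0],[0.001,0,-0.0005],255],
    [[0,0,0],[0.003,0,-0.0005],255],
    [[0,0,0],[0.005,0,-0.0005],255],
    [[0,0,0],[0.007,0,-0.0005],255],
    [[0,0,0],[0.009,0,-0.0005],255],
    [[0,0,0],[0.011,0,-0.0005],255],
    [[0,0,0],[0.013,0,-0.0005],255],
    [[0,0,0],[0.015,0,-0.0005],255],
    [[0,0,0],[0.016,0,-0.0005],255],
    [[0,0,0],[0.016,0,-0.0005],255],
  ],
)

```text
time: 26.4
position: [0.6409, 0.0713, 0.0481]
tool_rot: [2.249, 2.188, -0.003]
ft_force: [-0.5, -6.9, 9.0]
grip_width: 0.252
```

```bash
python3 - <<'E'
from h import *
s=ctrl.get_state();print({k:np.round(v,4) for k,v in s.items() if k in('position','ft_force','torque','tool_rot','grip_width')})
print(R.from_rotvec(s['tool_rot']).as_matrix().round(4))
save("scene","s14.png",(355,255,80,60),10);save("wrist","w14.png")
s=ctrl.get_state();print({k:np.round(v,4) for k,v in s.items() if k in('position','ft_force','torque')})
E
```

```text
{'position': array([0.6409, 0.0713, 0.0481]), 'tool_rot': array([ 2.2485,  2.1879, -0.0031]), 'ft_force': array([-0.5287, -6.9301,  8.9743]), 'torque': array([-1.5376,  0.0145, -0.008 ]), 'grip_width': np.float64(0.2517)}
[[ 0.0273  0.9996  0.0016]
 [ 0.9996 -0.0273 -0.0045]
 [-0.0044  0.0017 -1.    ]]
{'position': array([0.6409, 0.0713, 0.0481]), 'ft_force': array([-0.3182, -7.2847,  8.465 ]), 'torque': array([-1.6348,  0.0577,  0.0171])}
```

View pics/s14.png

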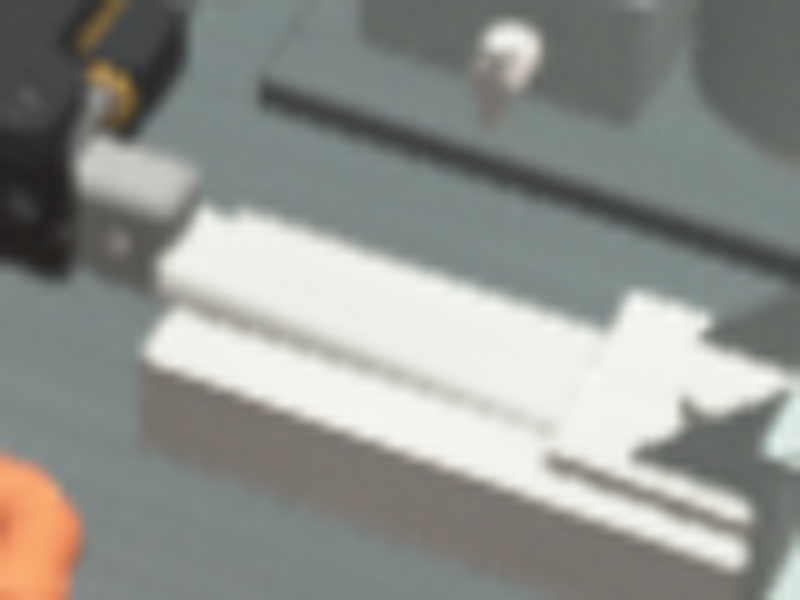

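View pics/w14.png

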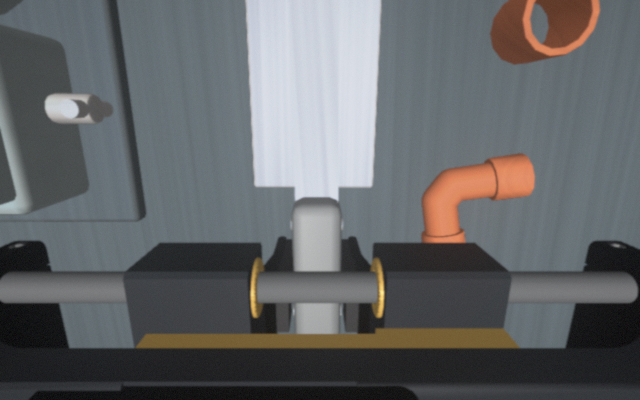

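Emit:
step_arm(
  plan=[
    [[0,0,0],[-0.004,0,0],255],
    [[0,0,0],[-0.008,0,0],255],
    [[0,0,0],[-0.012,0,0],255],
    [[0,0,0],[-0.012,0,-0.0005],255],
    [[0,0,0],[-0.012,0,-0.001],255],
    [[0,0,0],[-0.012,0,-0.001],255],
    [[0,0,0],[-0.012,0,-0.001],255],
    [[0,0,0],[-0.012,0,-0.001],255],
    [[0,0,0],[-0.012,0,-0.001],255],
    [[0,0,0],[-0.012,0,-0.001],255],
  ],
)

```text
time: 27.75
position: [0.6392, 0.0614, 0.0478]
tool_rot: [-2.251, -2.192, 0.002]
ft_force: [-0.8, 1.6, 2.2]
grip_width: 0.252
```

```bash
cat > st.py <<'E'
from h import *
s=ctrl.get_state();print({k:np.round(v,4).tolist() for k,v in s.items() if k in('time','position','ft_force','torque')}, R.from_rotvec(s['tool_rot']).as_matrix()[2,:2].round(4))
E
python3 st.py
```

```text
{'time': 27.75, 'position': [0.6392, 0.0614, 0.0478], 'ft_force': [-0.7641, 1.6159, 2.2248], 'torque': [0.4295, 0.1736, 0.0337]} [-0.0007 -0.0007]
```

Emit:
step_arm(
  plan=[
    [[0,-0.005,0],[0,0,-0.0005],255],
    [[0,-0.01,0],[0,0,-0.001],255],
    [[0,-0.015,0],[0,0,-0.001],255],
    [[0,-0.02,0],[0,0,-0.001],255],
    [[0,-0.02,0],[0,0,-0.001],255],
    [[0,-0.02,0],[0,0,-0.001],255],
    [[0,-0.02,0],[0,0,-0.001],255],
    [[0,-0.02,0],[0,0,-0.001],255],
    [[0,-0.02,0],[0,0,-0.001],255],
    [[0,-0.02,0],[0,0,-0.001],255],
  ],
)

```text
time: 29.0
position: [0.6396, 0.0619, 0.049]
tool_rot: [2.24, 2.182, -0.022]
ft_force: [0.4, -1.1, 0.7]
grip_width: 0.25
```

```bash
python3 st.py
```

```text
{'time': 29.0, 'position': [0.6396, 0.0619, 0.049], 'ft_force': [0.3797, -1.0906, 0.746], 'torque': [0.0569, -0.1522, -0.042]} [-0.02    0.0001]
```

Emit:
step_arm(
  plan=[
    [[0,0,0],[0.002,0,0],255],
    [[0,0,0],[0.004,0,0],255],
    [[0,0,0],[0.006,0,0],255],
    [[0,0,0],[0.008,0,0],255],
    [[0,0,0],[0.01,0,0],255],
    [[0,0,0],[0.011,0,0],255],
    [[0,0,0],[0.012,0,0],255],
    [[0,0,0],[0.012,0,0],255],
    [[0,0,0],[0.012,0,0],255],
    [[0,0,0],[0.012,0,0],255],
  ],
)

```text
time: 30.25
position: [0.6398, 0.0739, 0.0488]
tool_rot: [2.24, 2.182, -0.023]
ft_force: [-0.4, -1.4, 0.5]
grip_width: 0.251
```

```bash
python3 st.py
```

```text
{'time': 30.25, 'position': [0.6398, 0.0739, 0.0488], 'ft_force': [-0.398, -1.3704, 0.5135], 'torque': [0.0184, -0.0624, 0.014]} [-0.0201 -0.    ]
```

Emit:
step_arm(
  plan=[
    [[0,0,0],[0.001,0,0],255],
    [[0,0,0],[0.003,0,0],255],
    [[0,0,0],[0.004,0,-0.0001],255],
    [[0,0,0],[0.006,0,-0.0001],255],
    [[0,0,0],[0.007,0,-0.0001],255],
    [[0,0,0],[0.008,0,-0.0002],255],
    [[0,0,0],[0.009,0,-0.0002],255],
    [[0,0,0],[0.01,0,-0.0002],255],
    [[0,0,0],[0.01,0,-0.0002],255],
    [[0,0,0],[0.01,0,-0.0002],255],
  ],
)

```text
time: 31.5
position: [0.64, 0.0823, 0.0485]
tool_rot: [2.24, 2.181, -0.026]
ft_force: [-0.2, -6.4, 0.6]
grip_width: 0.251
```

```bash
python3 st.py
```

```text
{'time': 31.5, 'position': [0.64, 0.0823, 0.0485], 'ft_force': [-0.1943, -6.4071, 0.5989], 'torque': [-0.9519, -0.066, 0.0289]} [-0.0222 -0.0007]
```

Emit:
step_arm(
  plan=[
    [[0,0,0],[0.001,0,0],255],
    [[0,0,0],[0.002,0,0],255],
    [[0,0,0],[0.003,0,-0.0001],255],
    [[0,0,0],[0.004,0,-0.0001],255],
    [[0,0,0],[0.004,0,-0.0001],255],
    [[0,0,0],[0.004,0,-0.0001],255],
    [[0,0,0],[0.004,0,-0.0001],255],
    [[0,0,0],[0.004,0,-0.0001],255],
    [[0,0,0],[0.004,0,-0.0001],255],
    [[0,0,0],[0.004,0,-0.0001],255],
  ],
)

```text
time: 32.75
position: [0.6401, 0.0849, 0.0484]
tool_rot: [2.24, 2.179, -0.028]
ft_force: [-0.6, -8.2, 0.4]
grip_width: 0.25
```

```bash
python3 st.py; python3 - <<'E'
from h import *
save("scene","s15.png",(320,170,200,150),4);save("wrist","w15.png")
E
python3 st.py
```

```text
{'time': 32.75, 'position': [0.6401, 0.0849, 0.0484], 'ft_force': [-0.5916, -8.1512, 0.3835], 'torque': [-1.3445, -0.0052, 0.0632]} [-0.024 -0.001]
{'time': 32.85, 'position': [0.6401, 0.085, 0.0484], 'ft_force': [-0.2177, -7.6456, 1.183], 'torque': [-1.3454, 0.0206, 0.0393]} [-0.024 -0.001]
```

View pics/s15.png

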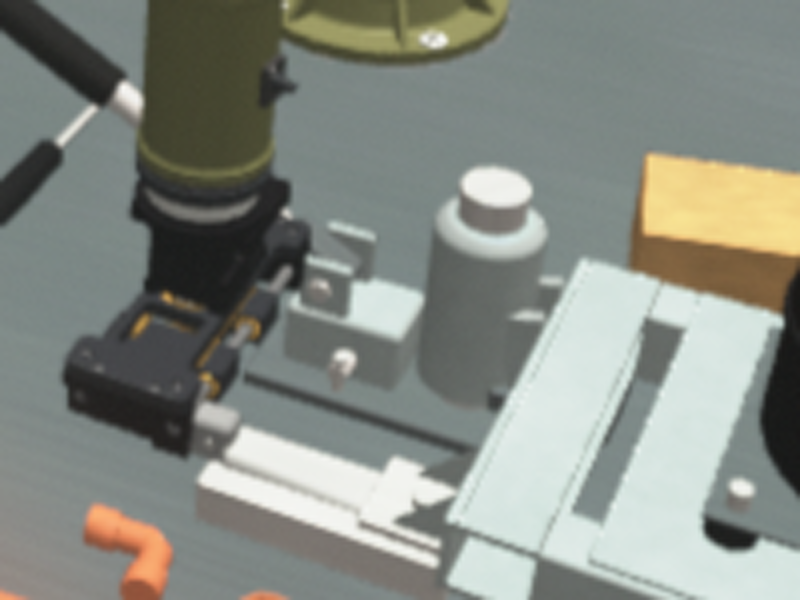

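View pics/w15.png

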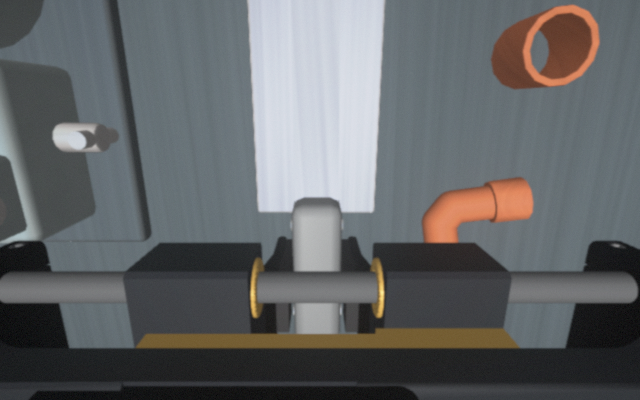

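Emit:
step_arm(
  plan=[
    [[0,0,0],[0.001,0,0],255],
    [[0,0,0],[0.002,0,0],255],
    [[0,0,0],[0.002,0,0],255],
    [[0,0,0],[0.002,0,0],255],
    [[0,0,0],[0.002,0,0],255],
    [[0,0,0],[0.002,0,0],255],
    [[0,0,0],[0.002,0,0],255],
    [[0,0,0],[0.002,0,0],255],
    [[0,0,0],[0.002,0,0],255],
    [[0,0,0],[0.002,0,0],255],
  ],
)

```text
time: 34.1
position: [0.6402, 0.0862, 0.0484]
tool_rot: [2.24, 2.178, -0.029]
ft_force: [-1.1, -8.3, 1.6]
grip_width: 0.248
```

```bash
python3 st.py; python3 - <<'E'
from h import *
save("top","t16.png",(190,90,200,150),4)
E
python3 st.py
```

```text
{'time': 34.1, 'position': [0.6402, 0.0862, 0.0484], 'ft_force': [-1.1294, -8.2603, 1.5633], 'torque': [-1.6186, 0.022, 0.0506]} [-0.025  -0.0011]
{'time': 34.15, 'position': [0.6402, 0.0862, 0.0484], 'ft_force': [-0.5814, -8.1902, 1.6575], 'torque': [-1.5566, -0.0163, 0.0726]} [-0.025 -0.001]
```

View pics/t16.png

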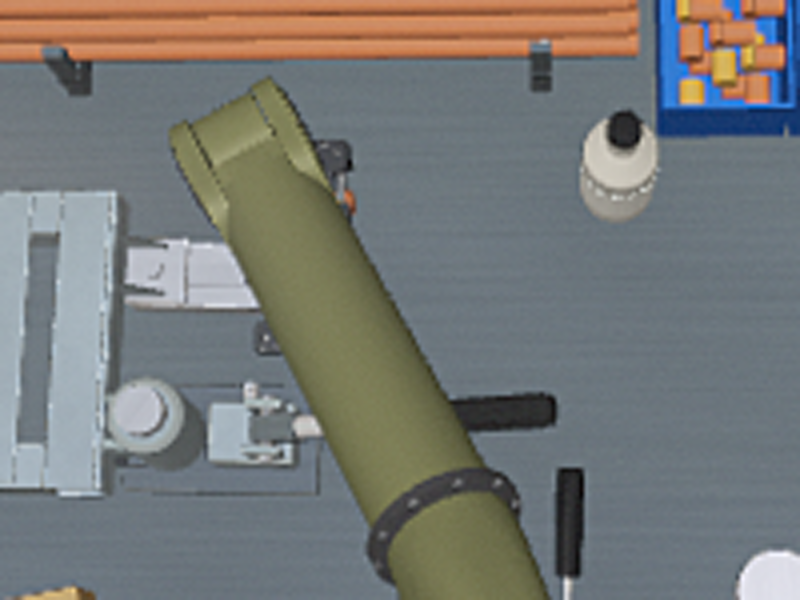

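```bash
python3 - <<'E'
from h import *
print(ctrl.close_job())
E
python3 st.py
```

```text
the job is handed in; nothing more can be done
None
the job is handed in; nothing more can be done
```

I pumped the jack three times, slid the taper gauge in under the middle of the foot plate until it dragged, and handed the job in at 34.2 s of the 72 s allowed. No verdict is reported. The foot-plate force is my estimate, since I could not measure it directly.

- **Strokes:** the second and third reached the stop at about 65 N. On the first I read 21 N and then pressed 4 mm further without a reading. The lever sprang back up each time, and the picture after each stroke showed the gap a little wider.
- **Insertion:** the blade first rode nose-up by about 0.02 rad and seemed to touch the foot plate early. I backed off 12 mm, levelled it, and slid it in again with light, steady downward force.
- **Last readings:** the gauge was still gripped (opening 0.248) and holding still, with about 8.2 N of drag. That suggests roughly 5 to 6 N on the foot plate, inside the 1.5 to 15 N band. The tip is about 66 mm past the foot edge by my measurements, and the blade is centred to a few millimetres and straight.
- **Tilt:** the tool ended tilted 0.025 rad nose-down, which offsets the nose-up angle, so the gauge should lie nearly flat. I worked this out from forces and heights rather than seeing it, because the pictures are too coarse.
- **Other things:** the lever grip and the spray bottle looked unmoved in the last top picture. The arm hid part of the lever and most of the elbow there, though the elbow looked in place in the pictures just before.

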